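Stand the slumped serving boards back in the rack

TASK

Two of the three wooden serving boards in the worktop rack, the one with the round top and the one with the narrow neck, have slumped forward onto the front rail. Gently push each of them upright and over backwards with the fingertips until it rests against the back rail like the straight board beside it, keeping its foot in the groove where it stands: do not take a board between the fingers or lift it. Leave the straight board, the pepper mill, the jar and the mug where they are.

Things in the scene. Friction and masses are not known exactly. Their poses are not given: they have to be found in the camera images.
- rack: Fixed rack: dark wooden foot 150 mm (x) by 460 mm (y), 12 mm thick; origin at the centre of its underside on the worktop, z up, y along the rack. Its front (-x) faces the robot; its yaw varies within 0.35 rad. Three boards stand side by side in its groove near y = -150, 0 and +150 mm, in any order.
- rack_groove (a point): Middle of the groove's floor, 12 mm above the worktop. The groove runs along the rack's y, 24 mm wide, between two lips 10 mm high and 10 mm thick.
- rack_front (a point): Middle of the front rail's axis: steel bar 8 mm round along the rack's y, 60 mm in front of the groove's middle, 136 mm above the worktop, with end posts at y = +-224 mm.
- rack_back (a point): Middle of the back rail's axis: the same bar 42 mm behind the groove's middle, 143 mm above the worktop.
- arch_board: Board with half-round top (radius 60 mm), 0.2 to 0.45 kg, 16 mm thick, 120 wide, 220 tall, loose on its flat foot in the groove. At first slumped forward about 22 degrees onto the front rail; tips freely on its foot; past upright it falls onto the back rail, leaning about 12 degrees. Origin: middle of its lower end; z up the board, x its faces' normal, pointing to the rack's back.
- arch_board_top (a point): Highest point of the arch board, 220 mm from its origin along its z, mid thickness.
- paddle_board: Board with a narrow neck, 0.2 to 0.41 kg, 16 mm thick, 120 wide, 220 tall, loose on its flat foot in the groove. Body 150 mm tall, then a central neck 44 mm wide up to 220 mm. At first slumped and behaving like the arch board. Origin: middle of its lower end; z up the board, x its faces' normal, pointing to the rack's back.
- paddle_board_top (a point): Middle of the end of the paddle board's neck, 220 mm from its origin along its z.
- straight_board: Plain rectangular board, 16 x 120 x 205 mm, already leaning back on the back rail as it should; leave it alone. Origin: middle of its lower end; z up the board, x its faces' normal, pointing to the rack's back.
- straight_board_top (a point): Middle of the straight board's top end, 205 mm from its origin along its z.
- pepper_mill: Dark wooden pepper mill, 52 mm across, 150 mm tall, beyond one end of the rack; origin at the centre of its underside. Leave alone.
- jar: Amber glass jar with steel lid, 84 mm across, 130 mm tall, beyond the other end of the rack; origin at the centre of its underside. Leave alone.
- mug: White mug, 76 mm across, 85 mm tall, with a handle, in front of the rack; origin at the centre of its underside. Leave alone.
Mind the look-alikes: they are no part of the job. What is shaped like the arch_board but pink or white is not meant.

How it is judged:
At the end, for the whole second after the job is handed in: Arch and paddle boards rest on the back rail (tops 28 to 75 mm behind the groove's middle, lean under 20 degrees), feet in the groove within 40 mm of their starts, square to the rack within 0.15 rad, at rest; straight board, mill, jar and mug within 30 mm of their starts and standing (x of arch_board_top in the frame of rack between 0.028 and 0.075 m and angle between each of arch_board, paddle_board's own z axis and vertical below 0.35 rad and distance of each of arch_board, paddle_board from where it was at the start of the episode below 0.04 m and z of each of arch_board, paddle_board in the frame of rack below 0.025 m and angle between the y axis of each of arch_board, paddle_board and the y axis of rack, either way round below 0.15 rad and linear speed of each of arch_board, paddle_board below 0.03 m/s and angular speed of each of arch_board, paddle_board below 0.15 rad/s and x of paddle_board_top in the frame of rack between 0.028 and 0.075 m and distance of each of straight_board_top, pepper_mill, jar, mug from where it was at the start of the episode below 0.03 m and angle between each of pepper_mill, jar, mug's own z axis and vertical below 0.15 rad); the robot touches nothing.
It fails at once if a slumped board is lifted out of the groove (z of any of arch_board, paddle_board in the frame of rack above 0.04 m).
It fails at once if a slumped board is taken between the fingers ((contact force between the fingers and arch_board above 1 N and x of the grasp point in the frame of arch_board between -0.012 and 0.012 m and z of the grasp point in the frame of arch_board between 0 and 0.235 m) or (contact force between the fingers and paddle_board above 1 N and x of the grasp point in the frame of paddle_board between -0.012 and 0.012 m and z of the grasp point in the frame of paddle_board between 0 and 0.235 m)).
It fails at once if a slumped board is flung back (turns faster than 4 rad/s) (angular speed of any of arch_board, paddle_board above 4 rad/s).
It fails at once if the straight board is disturbed (its top moves over 30 mm) (distance of straight_board_top from where it was at the start of the episode above 0.03 m).
It fails at once if the pepper mill, jar or mug is moved over 30 mm or tipped ((distance of pepper_mill from where it was at the start of the episode above 0.03 m or angle between pepper_mill's own z axis and vertical above 0.3 rad) or (distance of jar from where it was at the start of the episode above 0.03 m or angle between jar's own z axis and vertical above 0.3 rad) or (distance of mug from where it was at the start of the episode above 0.03 m or angle between mug's own z axis and vertical above 0.3 rad)).
It also fails if it takes over 56 s, if anything falls off the work surface, if the arm or the gripper's body presses on something with over 40 N, if the wrist force passes 120 N, or if a joint passes its speed limit or range.

ROBOT

A 6-joint arm with a two-finger parallel gripper is mounted at the origin on the work surface. World frame = base frame: x ahead of the robot, y to its left, z up, the work surface at z = 0. Lengths are in m, angles in rad, forces in N, time in s.
With the tool pointing down it reaches from about 0.35 to 0.975 m from the base axis. Payload 4.9 kg.
Tool frame: the origin (TCP) lies at the very end of the fingers, on their centre line; the grasp point (between the pads) lies 19 mm behind it; z points along the fingers, y is the line along which they close (so a half turn about z gives the same grasp; the last joint's range is limited). The gripper opens to 85 mm and grips with 20 to 120 N. Pads are 22 mm wide; open, the fingers measure 114 mm over their backs; the gripper's body (76 mm by 85 mm) begins 54 mm behind the grasp point. The pads swing forward as they close: fully open they stand 13 mm farther back than shut.
Start: joints at [-1.378, 0.053, 1.613, -0, 1.476, -0.119], TCP at [0.192, -0.595, 0.231] pointing down, gripper open.
Joint ranges: [-3.01, 3.01], [-1.01, 2.22], [0.06, 2.58], [-1.02, 4.17], [0.09, 2.62], [-3.14, 3.14]. Speed limits (rad/s): [2.57, 2.57, 3.14, 3.14, 3.14, 3.14].

INTERFACE

Orientations are given as a unit quaternion [w, x, y, z].
In Python, from plant import manip gives the robot as it stands.
- The arm moves only by the shell command python3 -m pendant 'ROWS'. ROWS is JSON, a list of rows, each a list of 3 entries, a list of its own where there are three numbers: the opening, from 0 (shut) to 1 (fully open), then the shift along the tool's x, y, z in units of 12 cm (1.0 is 12 cm), then the turn about the tool's z in units of pi rad (1.0 is pi rad). In form: [[gripper, [dx, dy, dz], roll], ...]. A call has 1 to 10 rows; each row is the pose to reach, as a shift and turn from the pose commanded when the call began, along the tool's axes at that moment, turning the shorter way round; what a row does not reach only later rows make up. A row lasts 1/10 s, in which the tool goes at most 50 mm and 8.59 degrees, less where a joint would pass 70% of its speed; a pose out of reach is approached as far as the arm can. A call with a number of a shift or a turn outside -1 to 1 is refused whole. A call with a gripper value outside its range is refused whole. The fingers move at their own pace and stop on an object; the grip force is fixed at half the most. Time passes only in rows, so rows that repeat a pose let the fingers close. It gives the time, the measured TCP pose, the force, the opening and the grip force at its end, in the units of the state.
- manip.state(): the state, without advancing time (a new reading comes with each control period).
- manip.grab_frame(name): name is "scene" or "top"; returns a dict with "img" (400x640x3 uint8, red, green, blue), "fx", "fy", "cx", "cy" (pixels), "eye" and "rotation" of the camera in the world. Camera axes: x right, y down, z forward; pixel columns grow to the right and rows downward; lengths in m; the calibration is good to about 2 mm. A picture is of the moment at which its call begins. There is no depth.
- manip.job_done(): hands the job in; it is judged then, once.
The state is a dict: "time": time; "joint_pos": joint angles; "joint_vel": joint speeds; "joint_efforts": joint torques, N m; "tool_pos": TCP position; "tool_rot": TCP orientation; "contact_force": force on the tool from outside, world axes, zero at the start; "ft_torque": the same for the moment, N m; "gripper_width": opening from 0.0 (shut) to 1.0 (fully open); "grasp_force": force on a finger pad.
Only numpy, scipy, OpenCV 4.12 (cv2) and the standard library are available. Lean on these libraries where they do the work, as an engineer would, in place of code of your own. Each camera call takes 0.05 s, during which the arm holds its last target. There are 200 camera calls.

## Working session

There is one attempt and no reset: what is moved stays moved. The work goes in short steps, Python scripts to look and compute and a shell command to move; the robot and the scene stay as the last step left them, time stands still between calls to the robot, and variables do not carry over. Pictures are saved under pics/ and viewed, at most 10 in all, crops included, and the job is handed in when it is done.

```bash
mkdir -p pics
python3 - <<'E'
from plant import manip
import cv2,json,numpy as np
s=manip.state();print({k:np.round(v,3).tolist() for k,v in s.items()})
for n in("scene","top"):
    f=manip.grab_frame(n);cv2.imwrite(f"pics/{n}0.png",f["img"][:,:,::-1])
    print(n,f["fx"],f["fy"],f["cx"],f["cy"],np.round(f["eye"],4).tolist(),np.round(f["rotation"],4).tolist())
E
```

```text
{'time': 0.0, 'joint_pos': [-1.378, 0.053, 1.614, 0.0, 1.476, -0.119], 'joint_vel': [-0.002, -0.0, 0.0, 0.002, 0.0, -0.0], 'joint_efforts': [-0.001, -39.368, -37.018, -0.0, 0.007, 0.0], 'tool_pos': [0.192, -0.594, 0.23], 'tool_rot': [-0.001, 0.988, 0.155, -0.0], 'contact_force': [-0.306, -0.015, 0.232], 'ft_torque': [0.007, -0.013, 0.018], 'grasp_force': 0.0, 'gripper_width': 1.0}
scene 418.7944967314469 418.7944967314469 326.6554999824182 196.3388764419535 [1.201, 0.0694, 1.2834] [-0.1796, 0.6454, 0.7125, -0.2086]
top 439.5139220962751 439.5139220962751 314.5095273215246 199.10408183526351 [0.3345, -0.0008, 1.558] [-0.04, 0.7138, -0.6981, 0.0404]
```

View pics/scene0.png

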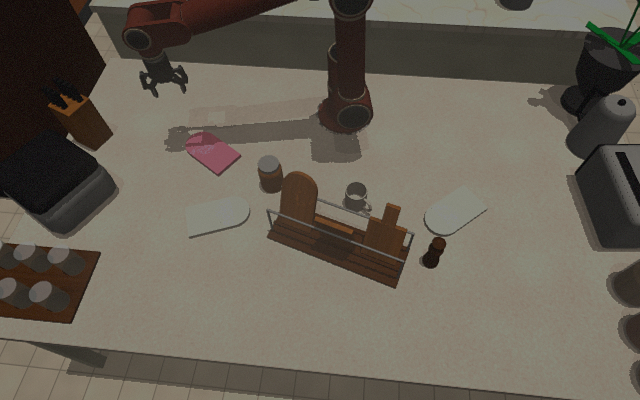

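View pics/top0.png

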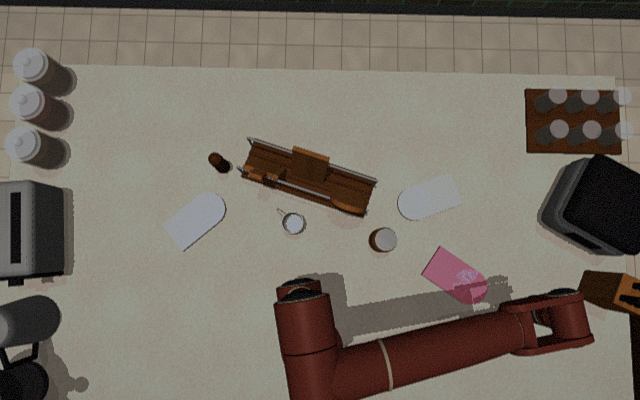

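The scene shows the wooden arch board at about (299,195), the paddle at (388,230) and the straight board in the middle. The look-alikes are the pink board at (213,152) and white boards at (217,216) and (455,210), all lying flat on the worktop. The mug is in front of the rack, the jar is beyond the arch end and the mill is beyond the paddle end. I'll confirm this with one enlarged crop.

Run:
```python
import cv2,numpy as np
a=cv2.imread("pics/scene0.png")[160:295,250:450];b=cv2.imread("pics/top0.png")[125:260,205:405]
r=lambda i:cv2.convertScaleAbs(cv2.resize(i,None,fx=4,fy=4,interpolation=cv2.INTER_CUBIC),alpha=1.7)
cv2.imwrite("pics/c1.png",r(a));cv2.imwrite("pics/c2.png",r(b))
```

```text
(no output)
```

View pics/c1.png

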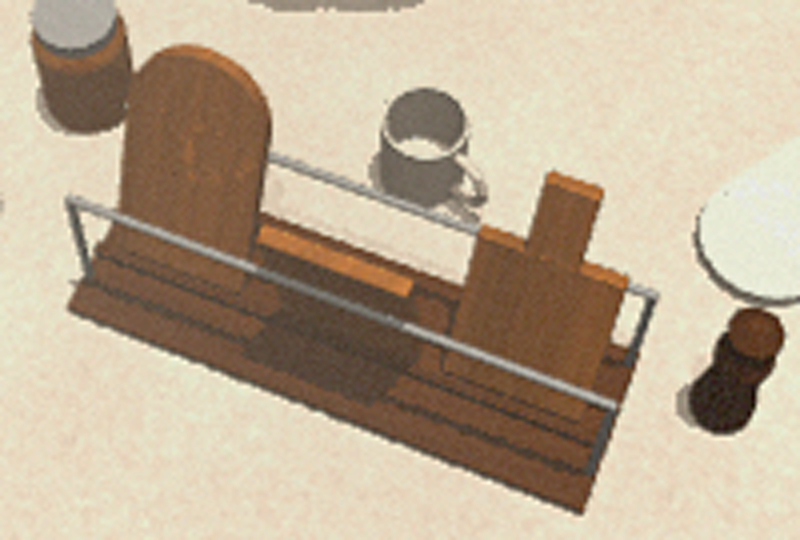

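View pics/c2.png

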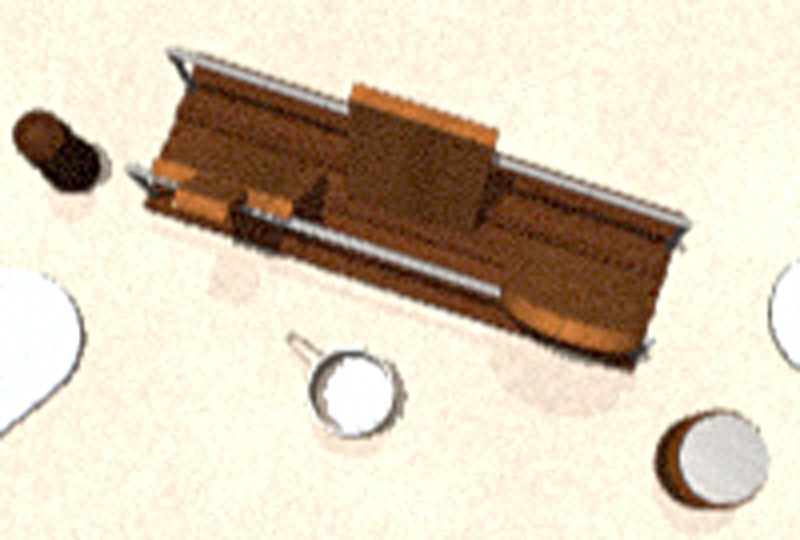

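The crops confirm it. The wooden arch board (crop (190,45)) and the paddle (575,180) both lean towards the robot. The straight board lies on the back rail between them. Next I'll triangulate the rail ends and the tops.

```bash
cat > h.py <<'E'
import numpy as np,cv2
from scipy.spatial.transform import Rotation as R
C={"scene":(418.794,326.655,196.339,[1.201,.0694,1.2834],[-0.1796,0.6454,0.7125,-0.2086],(250,160)),
"top":(439.514,314.51,199.104,[.3345,-.0008,1.558],[-0.04,0.7138,-0.6981,0.0404],(205,125))}
def ray(n,p,crop=True):
    f,cx,cy,e,q,o=C[n];p=np.array(p,float)
    if crop:p=p/4+o
    d=R.from_quat([*q[1:],q[0]]).apply([(p[0]-cx)/f,(p[1]-cy)/f,1]);return np.array(e),d/np.linalg.norm(d)
def tri(a,b,crop=True):
    (e,d),(g,h)=ray("scene",a,crop),ray("top",b,crop)
    s=np.linalg.lstsq(np.c_[d,-h],g-e,rcond=None)[0];p,q=e+s[0]*d,g+s[1]*h
    return (p+q)/2,np.linalg.norm(p-q)*1000
def plane(n,p,z,crop=True):
    e,d=ray(n,p,crop);return e+d*(z-e[2])/d[2]
def proj(n,P):
    f,cx,cy,e,q,o=C[n];c=R.from_quat([*q[1:],q[0]]).inv().apply(np.atleast_2d(P)-e)
    return (c[:,:2]/c[:,2:]*f+[cx,cy]-o)*4
E
python3 - <<'E'
from h import *
np.set_printoptions(precision=4,suppress=True)
for n,a,b in [("back R",(72,202),(688,222)),("back L",(617,405),(175,50)),("front L",(655,295),(135,172)),
 ("straight tl",(411,290),(352,88)),("straight tr",(262,230),(497,132)),("mill",(757,328),(38,132)),("jar",(75,22),(723,457)),("mug",(427,122),(352,395)),("paddle tl",(604,188),(232,228)),("paddle tr",(551,175),(282,246)),("archtop",(190,45),(570,335))]:
    print(n,*tri(a,b))
bR,bL=tri((72,202),(688,222))[0],tri((617,405),(175,50))[0]
d=(bL-bR);yaw=np.arctan2(-d[0],d[1]);print("yaw",yaw,"len",np.linalg.norm(d))
c=(bL+bR)/2;x=np.array([np.cos(yaw),np.sin(yaw),0]);y=np.array([-x[1],x[0],0])
o=c-.042*x;o[2]=0;print("groove-centre",o)
W=lambda X,Y,Z:o+x*X+y*Y+np.array([0,0,Z])
for n in C:
    print(n,"frontL",proj(n,W(-.06,.224,.136)),"frontR",proj(n,W(-.06,-.224,.136)))
    for s,nm in((1,"paddle"),(-1,"arch")):
        a=np.radians(22);print(nm,"top",proj(n,W(-.22*np.sin(a),s*.15,.012+.22*np.cos(a))),"foot",proj(n,W(-.005,s*.15,.012)))
E
```

```text
back R [ 0.5621 -0.2005  0.1382] 4.3310093632007405
back L [0.6958 0.2257 0.1419] 8.561992712785969
front L [0.5957 0.2565 0.1279] 7.856461960742879
straight tl [0.651  0.0723 0.21  ] 2.464116336905328
straight tr [ 0.6167 -0.0402  0.2178] 5.091727139931367
mill [0.6242 0.3318 0.1438] 2.900949636783518
jar [ 0.3722 -0.2341  0.1157] 3.0185413163257193
mug [0.4186 0.0738 0.0727] 5.444172234827456
paddle tl [0.5421 0.188  0.1899] 48.82787641427764
paddle tr [0.5295 0.1488 0.182 ] 48.73781972245574
archtop [ 0.4605 -0.1066  0.2216] 10.894304615552338
yaw -0.3038709571088528 len 0.44658889707446875
groove-centre [0.5889 0.0252 0.    ]
scene frontL [[652.0118 293.7736]] frontR [[126.3833 103.7351]]
paddle top [[581.911  184.6359]] foot [[520.6475 386.37  ]]
arch top [[213.6627  55.7347]] foot [[189.9669 260.3985]]
top frontL [[128.1533 166.4247]] frontR [[647.4794 340.6847]]
paddle top [[190.5087 204.3842]] foot [[251.1426 161.0835]]
arch top [[559.2146 328.2349]] foot [[570.3487 267.8827]]
```

```bash
cat >> h.py <<'E'
o=np.array([.589,.025,0]);yaw=-.304
x=np.array([np.cos(yaw),np.sin(yaw),0]);y=np.array([-x[1],x[0],0])
rk=lambda P:np.array([(P-o)@x,(P-o)@y,P[2]])
W=lambda X,Y,Z:o+x*X+y*Y+np.array([0,0,Z])
def rel(X,Y,Z):
    from plant import manip
    s=manip.state();q=s["tool_rot"];T=R.from_quat([*q[1:],q[0]])
    t=T.as_matrix()[:,0]
    print("rack pos",rk(np.array(s["tool_pos"])),"shift units",T.inv().apply(W(X,Y,Z)-s["tool_pos"])/.12,"roll to x",(np.arctan2(t[1],t[0])-yaw)/np.pi,"t",s["time"],"F",s["contact_force"])
E
python3 - <<'E'
from h import *
np.set_printoptions(precision=4,suppress=True)
P=lambda n,p,z:rk(plane(n,p,z))
print("paddle tri",rk(tri((577,182),(203,207))[0]),tri((577,182),(203,207))[1])
print("paddle sc",P("scene",(575,182),.216),"top",P("top",(203,207),.216))
print("arch sc",P("scene",(190,45),.216),"top",P("top",(570,335),.216))
for n,p in(("arch scene L",(122,205)),("arch scene R",(255,255))):print(n,P("scene",p,.1))
rel(-.125,-.145,.185)
E
```

```text
paddle tri [-0.0823  0.1432  0.2156] 6.031116573345127
paddle sc [-0.0828  0.1447  0.216 ] top [-0.0814  0.1403  0.216 ]
arch sc [-0.0847 -0.1713  0.216 ] top [-0.0849 -0.1593  0.216 ]
arch scene L [ 0.0101 -0.197   0.1   ]
arch scene R [ 0.01  -0.078  0.1  ]
rack pos [-0.1938 -0.7098  0.2301] shift units [ 3.1865 -3.5108  0.3838] roll to x 0.19600529289960872 t 0.1 F [0.2331 1.0563 0.233 ]
```

```bash
python3 -m pendant '[[0,[0.3,-0.3,-0.5],0.05],[0,[0.6,-0.6,-0.6],0.1],[0,[0.9,-0.9,-0.6],0.14],[0,[0.9,-0.95,-0.6],0.18],[0,[0.9,-0.95,-0.6],0.196],[0,[0.9,-0.95,-0.6],0.196]]'; python3 -c "
from h import *
rel(-.13,-.145,.185)"
```

```text
time: 0.7
tool_pos: [0.2599, -0.4524, 0.3033]
tool_rot: [0.0, 0.989, -0.151, 0.0]
contact_force: [-0.3, 0.0, 0.2]
gripper_width: 0.002
grasp_force: 0.0
rack pos [-0.17107069 -0.55397122  0.30331788] shift units [ 0.34776477 -3.40785774  0.98486888] roll to x 0.0005264797761620419 t 0.7 F [-0.29175777  0.00816265  0.24099033]
```

```bash
for i in 1 2 3; do python3 -m pendant '[[0,[0,-0.35,0],0],[0,[0,-0.7,0],0],[0,[0,-1,0],0]]' | grep tool_pos; done; python3 -c "
from h import *
rel(-.13,-.147,.185)"
```

```text
tool_pos: [0.2954, -0.3376, 0.3025]
tool_pos: [0.3314, -0.2229, 0.3028]
tool_pos: [0.3675, -0.1084, 0.3029]
rack pos [-0.17145265 -0.19356802  0.30292936] shift units [ 0.3460862  -0.38758408  0.9827074 ] roll to x 0.00023125411936816655 t 1.6 F [0.48004497 0.21767698 1.08286911]
```

```bash
python3 -m pendant '[[0,[0,-0.2,0.1],0],[0,[0,-0.4,0.2],0],[0,[0.1,-0.4,0.5],0],[0,[0.2,-0.4,0.8],0],[0,[0.3,-0.4,0.98],0],[0,[0.3,-0.4,0.98],0],[0,[0.3,-0.4,0.98],0]]'
python3 - <<'E'
from h import *
from plant import manip
rel(.009,-.147,.185)
r=lambda i:cv2.convertScaleAbs(cv2.resize(i,None,fx=2.9,fy=2.9,interpolation=cv2.INTER_CUBIC),alpha=1.7)
a=manip.grab_frame("scene")["img"][150:250,240:460,::-1];b=manip.grab_frame("top")["img"][150:250,205:425,::-1]
cv2.imwrite("pics/d1.png",np.vstack([r(a),r(b)]))
E
```

```text
time: 2.3
tool_pos: [0.4158, -0.0749, 0.1856]
tool_rot: [-0.0, 0.988, -0.151, -0.001]
contact_force: [-0.6, 0.3, 0.6]
gripper_width: -0.002
grasp_force: 0.0
rack pos [-0.13538539 -0.1472124   0.18562267] shift units [ 1.20321882 -0.00175535  0.00310823] roll to x 3.841739933741591e-06 t 2.3 F [-0.59257913  0.28585862  0.56494234]
```

View pics/d1.png

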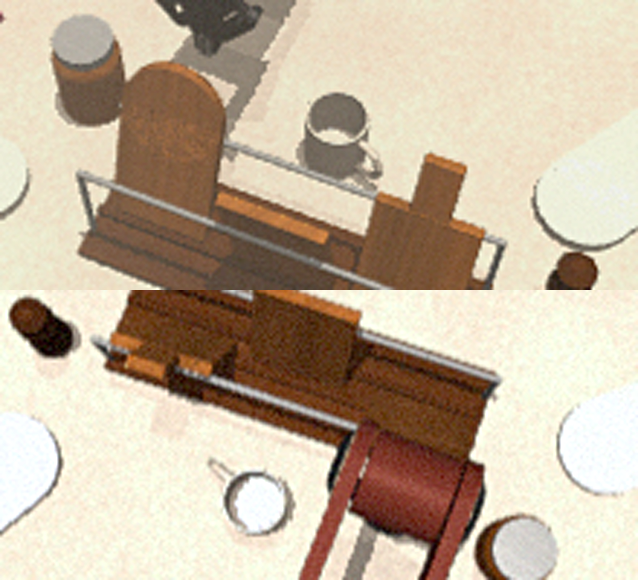

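The fingertip (207,50) is in front of the arch, but the apex at (165,65) looks a bit further out along the rack than I assumed. I'll cast the board edges onto the leaning board plane to check.

Run:
```python
from h import *
np.set_printoptions(precision=4,suppress=True)
a=np.radians(22);n=np.cos(a)*x+np.array([0,0,np.sin(a)])
p0=W(0,0,.012)+n*.008
def on(p):
    e,d=ray("scene",p);return rk(e+d*((p0-e)@n)/(d@n))
for nm,p in(("archL",(122,205)),("archR",(255,255)),("archL2",(128,130)),("archR2",(268,150)),("apex",(188,58)),("padL",(475,238)),("padR",(625,290)),("neckL",(547,178)),("neckR",(602,195))):print(nm,on(p))
print(proj("scene",W(-.135,-.147,.185))/4+[250,160])
```

```text
archL [-0.0099 -0.212   0.0578]
archR [-0.0099 -0.0888  0.0579]
archL2 [-0.0399 -0.2127  0.132 ]
archR2 [-0.0512 -0.0917  0.16  ]
apex [-0.0734 -0.1677  0.2151]
padL [-0.0465  0.0847  0.1485]
padR [-0.0473  0.2045  0.1506]
neckL [-0.0755  0.1249  0.2202]
neckR [-0.0762  0.1668  0.222 ]
[[311.6526 167.4532]]
```

Arch Y is about -0.151 and paddle Y about 0.145, so the fingertip is already centred on the arch. Pushing now.

```bash
python3 -m pendant '[[0,[0.1,0,0],0],[0,[0.2,0,0],0],[0,[0.27,0,0],0],[0,[0.34,0,0],0],[0,[0.41,0,0],0],[0,[0.48,0,0],0],[0,[0.55,0,0],0],[0,[0.62,0,0],0]]' | egrep 'pos|force'; python3 -m pendant '[[0,[0.07,0,0],0],[0,[0.14,0,0],0],[0,[0.2,0,0],0],[0,[0.26,0,0],0],[0,[0.32,0,0],0],[0,[0.38,0,0],0],[0,[0.44,0,0],0],[0,[0.5,0,0],0],[0,[0.56,0,0],0],[0,[0.56,0,0],0]]'| egrep 'pos|force'
python3 - <<'E'
from h import *
from plant import manip
rel(.009,-.147,.185)
r=lambda i:cv2.convertScaleAbs(cv2.resize(i,None,fx=2.9,fy=2.9,interpolation=cv2.INTER_CUBIC),alpha=1.7)
a=manip.grab_frame("scene")["img"][150:250,240:460,::-1];b=manip.grab_frame("top")["img"][150:250,205:425,::-1]
cv2.imwrite("pics/d2.png",np.vstack([r(a),r(b)]))
E
```

```text
tool_pos: [0.4888, -0.0976, 0.1883]
contact_force: [-4.1, 1.0, 13.6]
grasp_force: 0.6
tool_pos: [0.5515, -0.1172, 0.185]
contact_force: [-1.5, 0.7, 0.2]
grasp_force: 0.0
rack pos [ 0.00677112 -0.14695605  0.18496507] shift units [ 0.01857369  0.00036536 -0.0003121 ] roll to x -1.5131070055877403e-05 t 4.2 F [-1.50086133  0.66149831  0.24249157]
```

View pics/d2.png

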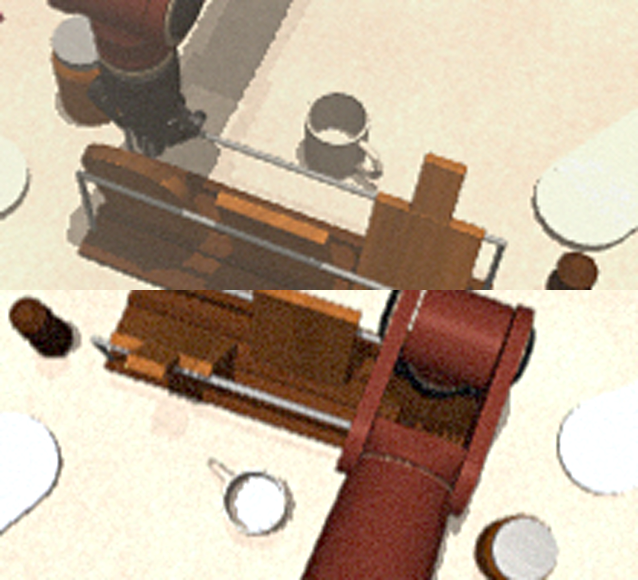

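The arch now leans back with its top at crop (130,155), and contact has ended. I'll back off and go to the paddle, with the tip slightly higher.

```bash
python3 -m pendant '[[0,[-0.2,0,-0.1],0],[0,[-0.5,0,-0.2],0],[0,[-0.8,0,-0.4],0],[0,[-1,0,-0.5],0],[0,[-1,0,-0.5],0]]'|grep pos
for i in 1 2; do python3 -m pendant '[[0,[0,-0.35,0],0],[0,[-0.1,-0.7,0],0],[0,[-0.1,-1,0],0],[0,[-0.1,-1,0],0]]'|grep pos; done; python3 -c "
from h import *
rel(-.13,.145,.195)"
```

```text
tool_pos: [0.4358, -0.0807, 0.2482]
tool_pos: [0.4614, 0.04, 0.245]
tool_pos: [0.4859, 0.1574, 0.2449]
rack pos [-0.13797385  0.09547781  0.24487395] shift units [ 0.06852366 -0.41236737  0.41559446] roll to x 0.0012288251425676784 t 5.6 F [ 0.21401452 -0.88746315  0.29119953]
```

```bash
python3 -m pendant '[[0,[0,-0.2,0],0],[0,[0,-0.41,0.1],0],[0,[0,-0.41,0.3],0],[0,[0.05,-0.41,0.42],0],[0,[0.05,-0.41,0.42],0],[0,[0.05,-0.41,0.42],0]]'| egrep 'pos|force'; python3 -c "
from h import *
rel(.009,.145,.195)"
```

```text
tool_pos: [0.5062, 0.1991, 0.1951]
contact_force: [0.1, 0.3, 0.4]
grasp_force: 0.0
rack pos [-0.1311441   0.14136003  0.19510729] shift units [ 1.16782380e+00 -3.19820183e-02  1.40659996e-04] roll to x -0.0004494015130896846 t 6.2 F [0.14173886 0.33182515 0.41576566]
```

```bash
python3 -m pendant '[[0,[0.1,0,0],0],[0,[0.2,0,0],0],[0,[0.27,0,0],0],[0,[0.34,0,0],0],[0,[0.41,0,0],0],[0,[0.48,0,0],0],[0,[0.55,0,0],0],[0,[0.62,0,0],0]]' | egrep 'pos|force'
```

```text
tool_pos: [0.5776, 0.1777, 0.1952]
contact_force: [-0.4, -0.4, 0.7]
grasp_force: 0.1
```

```bash
python3 -m pendant '[[0,[0.07,0,0],0],[0,[0.14,0,0],0],[0,[0.2,0,0],0],[0,[0.26,0,0],0],[0,[0.32,0,0],0],[0,[0.38,0,0],0],[0,[0.44,0,0],0],[0,[0.5,0,0],0],[0,[0.56,0,0],0],[0,[0.56,0,0],0]]'| egrep 'pos|force'; python3 -m pendant '[[0,[-0.2,0,-0.1],0],[0,[-0.5,0,-0.2],0],[0,[-0.8,0,-0.4],0],[0,[-1,0,-0.5],0],[0,[-1,0,-0.5],0]]'|egrep 'pos|force'; python3 -m pendant '[[0,[-0.3,0.35,-0.2],0],[0,[-0.3,0.7,-0.5],0],[0,[-0.3,1,-0.5],0],[0,[-0.3,1,-0.5],0]]'|egrep 'pos|force'
python3 - <<'E'
from h import *
from plant import manip
r=lambda i:cv2.convertScaleAbs(cv2.resize(i,None,fx=2.7,fy=2.7,interpolation=cv2.INTER_CUBIC),alpha=1.7)
a=manip.grab_frame("scene")["img"][155:265,240:460,::-1];b=manip.grab_frame("top")["img"][130:240,205:425,::-1]
cv2.imwrite("pics/d3.png",np.vstack([r(a),r(b)]))
E
```

```text
tool_pos: [0.6419, 0.1574, 0.1952]
contact_force: [0.4, 0.1, -0.6]
grasp_force: 0.0
tool_pos: [0.5257, 0.195, 0.2585]
contact_force: [1.2, -0.1, 0.2]
grasp_force: 0.0
tool_pos: [0.4566, 0.0865, 0.3177]
contact_force: [0.4, 0.4, 0.4]
grasp_force: 0.0
```

View pics/d3.png

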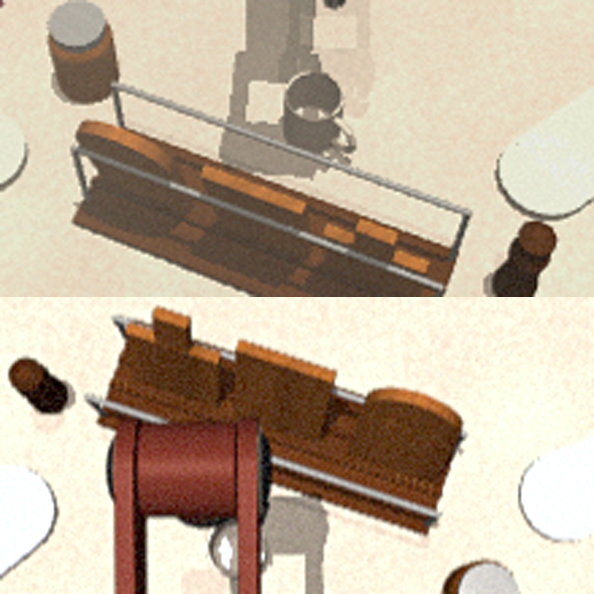

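All three boards now lean on the back rail, parallel to it: paddle neck at crop (172,315), arch at (414,392). I'll check the arch's sideways position and that nothing is moving, then hand in.

Run:
```python
from h import *
from plant import manip
f=lambda c:(205+c[0]/2.7,130+(c[1]-297)/2.7)
for n,c,z in(("archL",(367,397),.17),("archR",(462,424),.17),("neck",(172,313),.228),("straightL",(237,344),.212),("straightR",(335,372),.212)):print(n,rk(plane("top",f(c),z,False)).round(4))
a=manip.grab_frame("top")["img"][130:200,205:425].astype(int);b=cv2.imread("pics/d3.png")
c=manip.grab_frame("top")["img"][130:200,205:425].astype(int);print("motion",abs(a-c).mean())
```

```text
archL [ 0.0411 -0.0995  0.17  ]
archR [ 0.0463 -0.2162  0.17  ]
neck [0.0506 0.143  0.228 ]
straightL [0.0436 0.0625 0.212 ]
straightR [ 0.0487 -0.0553  0.212 ]
motion 3.831017316017316
```

```bash
python3 -c "
from plant import manip
print(manip.job_done())"
```

```text
the job is handed in; nothing more can be done
None
```

I pushed the arch and paddle boards upright and over onto the back rail, feet still in the groove by the last pictures, and handed the job in; no verdict came back, and the straight board, mill, jar and mug look unmoved.

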